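Raise the test box's heavy lid with its lever

TASK

Push the red safety stop by its tab all the way out from under the lever, then press the lever's yellow long end right down onto the rubber bumper, so that the heavy steel lid of the test box is raised, and finish while still holding it down. The lever stays in its cradle; do not touch the lid itself, and leave the other things on the table where they are.

Things in the scene. Friction and masses are not known exactly. Their poses are not given: they have to be found in the camera images.
- base: Grey base plate (430 x 240 x 8 mm) of a test box, fixed. Origin on the table straight below the lever's pivot (pivot height 75 mm); x from the lever's long end towards the box, y left, z up. In mm in this frame: white box x 86 to 252, walls to z 84; rubber bumper, 20 across, top z 39, at (-137, 0) under the long arm; blue cradle posts x -25 to 25, y +-15 to +-33, up to z 95.
- lever: Loose steel lever; its cross pin (the origin) lies in open slots of the cradle. Axes as the base's at the start, when the long arm (24 wide, 10 thick, 215 mm long) rises towards base -x at 0.40 rad; the short arm (70 mm) is under the lid's edge. Down on the bumper it has turned 0.62 rad and the arm points 0.22 rad below level. Takes 3 to 6 N at the pad; falls back if let go.
- lever_pad (a point): Centre of the top face of the yellow press pad (50 x 40 mm, 190 mm from the pivot) at the lever's long end; at the start about 160 mm above the table, fully pressed about 45 mm; it swings on an arc about the pivot.
- flap: Heavy steel lid of the test box (215 x 220 x 8 mm, 2 to 3.3 kg), hinged at its far edge, 250 mm ahead of the pivot. Origin at the middle of the top of its free front edge, over the lever's short end: 92.5 mm above the table when shut (level), about 137 mm with the lever fully down. The plate runs from there along its own +x to the hinge.
- stop (a joint): Travel of the red safety stop (m): 0 = under the lever, blocking it; 0.060 = all the way out to the base's +y side. It slides along the base's y with light friction (about 2 N) and stays where left. Its upright block (30 x 30 mm, top 95 mm above the table) stands under the long arm, at x = -85, y = 0 mm in the base frame when the stop is at 0.
- stop_tab (a point): Centre of the inner face (towards the lever) of the stop's upright red tab: 40 mm along the base's x, 8 mm thick, 16 to 68 mm above the table. This point: x = -85, y = 120, z = 42 mm in the base frame with the stop at 0. Pushing this face to the base's +y slides the stop out. A flat runner (top 16 mm above the table) joins tab and block.
- jar: Bystander: small amber jar, 40 mm across, 55 mm tall, standing on the base plate to the right of the lever. Origin at the centre of its underside.
- spool: Bystander: metal spool of 44 mm across, 32 mm tall, standing on the base plate to the left of the cradle. Origin at the centre of its underside.
- meter: Bystander: yellow multimeter lying flat, 150 x 80 x 36 mm. Origin at the centre of its underside.
- spray: Bystander: blue bottle with a red cap, 52 mm across, 160 mm tall. Origin at the centre of its underside.
- driver: Bystander: screwdriver with a red handle lying on the table along its x, about 200 mm long. Origin at its underside.
- mug: Bystander: white mug, 80 mm across, 90 mm tall. Origin at the centre of its underside.
- remote: Bystander: black remote control lying flat, 160 x 45 x 18 mm. Origin at the centre of its underside.

How it is judged:
By the outcome, as a careful person would: the job done as asked, in the order asked, and still so for the second after the job is handed in, while the arm keeps its last pose, push and grip.
It also fails if it takes over 42 s, if anything falls off the work surface, if the arm or the gripper's body presses on something with over 40 N, if the wrist force passes 120 N, or if a joint passes its speed limit or range.

ROBOT

A 7-joint arm with a two-finger parallel gripper is mounted at the origin on the work surface. World frame = base frame: x ahead of the robot, y to its left, z up, the work surface at z = 0. Lengths are in m, angles in rad, forces in N, time in s.
With the tool pointing down it reaches from about 0.35 to 0.9 m from the base axis. Payload 8.1 kg.
Tool frame: the origin (TCP) lies midway between the tips of the shut fingers; the grasp point (between the pads) lies 19 mm behind it; z points along the fingers, y is the direction in which the jaws open and shut (so a half turn about z gives the same grasp; the last joint's range is limited). The gripper opens to 92 mm and grips with 3 to 60 N. Pads are 19 mm wide; open, the fingers measure 130 mm over their backs; the gripper's body (75 mm by 190 mm) begins 47 mm behind the grasp point.
Start: joints at [-1.257, 0.434, 0.025, 1.573, -0.012, 1.134, -0.075], TCP at [0.253, 0.571, 0.227] pointing down, gripper open.
Joint ranges: [-2.62, 2.62], [-0.44, 2.09], [-1.27, 1.32], [0.08, 2.57], [-1.32, 4.46], [0.12, 2], [-2.74, 2.74]. Speed limits (rad/s): [2.22, 2.22, 3.01, 3.01, 3.14, 3.14, 3.14].

INTERFACE

Orientations are given as a 3x3 rotation matrix whose columns are the frame's x, y, z axes.
In Python, from plant import r gives the robot as it stands.
- The arm moves only by the tool carry_out, never from a script. Its argument "rows" is a list of rows, each an object of numbers: "grip": the finger opening in mm, from 0 to 91.8; "x", "y", "z": the shift along the tool's x, y, z each as a share of 50 mm, from -1 to 1; "wx", "wy", "wz": the turn, a rotation vector about the tool's x, y, z each as a share of 120 degrees, from -1 to 1. A call has 1 to 20 rows; each row shifts and turns the commanded pose from where the row before left it, along the tool's axes as they then stand; what a row does not reach is not made up. A row lasts 1/8 s, in which the tool goes at most 62.5 mm and 10.7 degrees, less where a joint would pass 70% of its speed; a pose out of reach is approached as far as the arm can. A call with a number of a shift or a turn outside -1 to 1 is refused whole. A call with a gripper value outside its range is refused whole. The fingers move at their own pace and stop on an object; "squeeze" is the grip in N (left out, the last holds). Time passes only in rows, so rows that do not move let the fingers close. It gives the time, the measured TCP pose, the force and the opening at its end, in the units of the state.
- r.get_obs(): the state, without advancing time (a new reading comes with each control period).
- r.read_camera(name): name is "side" or "top"; returns a dict with "img" (384x512x3 uint8, red, green, blue), "z_map" (384x512 float32, m along the optical axis (not along the pixel's ray), 0 where there is no reading), "mtx" (3x3 intrinsics, pixels), "R" (3x3) and "t" (3): a world point X has camera coordinates R X + t. Camera axes: x right, y down, z forward; pixel columns grow to the right and rows downward; lengths in m; the calibration is good to about 2 mm. A picture is of the moment at which its call begins.
- r.sign_off(): hands the job in, once; it reports no verdict.
The state is a dict: "t": time; "qpos": joint angles; "joint_velocities": joint speeds; "joint_efforts": joint torques, N m; "ee_pos": TCP position; "eef_rot": TCP orientation; "contact_force": force on the tool from outside, world axes, zero at the start; "moment": the same for the moment, N m; "finger_gap": finger opening in m.
Only numpy, scipy, OpenCV 4.12 (cv2) and the standard library are available. Lean on these libraries where they do the work, as an engineer would, in place of code of your own. Each camera call takes 0.05 s, during which the arm holds its last target.

## Working session

There is one attempt and no reset: what is moved stays moved. The work goes in short steps, Python scripts to look and compute and a tool call to move; the robot and the scene stay as the last step left them, time stands still between calls to the robot, and variables do not carry over. Pictures are saved under pics/ and viewed, and the job is handed in when it is done.

Besides the shell and the picture viewer there is one more tool, called after "Call:" by a JSON object that holds its "api" and its "payload", one argument or row to a line. carry_out: Moves the arm, as the interface text tells. Its arguments: {"type":"object","properties":{"rows":{"type":"array"},"squeeze":{"type":"number"}},"required":["rows"]}

```bash
ls; mkdir -p pics; python3 - <<'E'
from plant import r
import cv2,numpy as np
o=r.get_obs();print({k:np.round(v,3).tolist() for k,v in o.items()})
for n in("side","top"):
    c=r.read_camera(n);cv2.imwrite(f"pics/{n}0.png",c["img"][:,:,::-1]);np.savez(f"{n}0.npz",**c);print(n,c["mtx"],c["R"],c["t"])
E
```

```text
pics
{'t': 0.0, 'qpos': [-1.257, 0.435, 0.025, 1.574, -0.012, 1.134, -0.075], 'joint_velocities': [-0.002, 0.0, 0.001, -0.001, 0.001, 0.0, 0.001], 'joint_efforts': [0.001, -66.785, 0.986, -31.445, -0.061, 0.043, 0.0], 'ee_pos': [0.253, 0.571, 0.226], 'eef_rot': [[-0.914, 0.405, -0.001], [0.405, 0.914, -0.001], [-0.0, -0.002, -1.0]], 'contact_force': [0.28, -0.22, 0.221], 'moment': [-0.009, -0.006, -0.022], 'finger_gap': 0.092}
side [[428.40977801   0.         261.94917791]
 [  0.         428.40977801 184.47612635]
 [  0.           0.           1.        ]] [[ 0.99457047 -0.10405799 -0.00123146]
 [-0.05824717 -0.54683347 -0.8352128 ]
 [ 0.08623716  0.83074971 -0.54992551]] [-0.55536121  0.16470715  0.99966484]
top [[438.75848819   0.         252.03803007]
 [  0.         438.75848819 187.88672844]
 [  0.           0.           1.        ]] [[-4.85596693e-03 -9.99988030e-01 -5.99060098e-04]
 [-9.91258866e-01  4.89255923e-03 -1.31840526e-01]
 [ 1.31841879e-01 -4.63896024e-05 -9.91270759e-01]] [0.02881213 0.6045775  0.97757292]
```

View pics/side0.png

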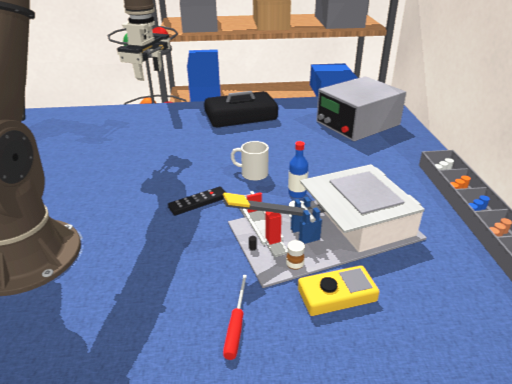

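View pics/top0.png

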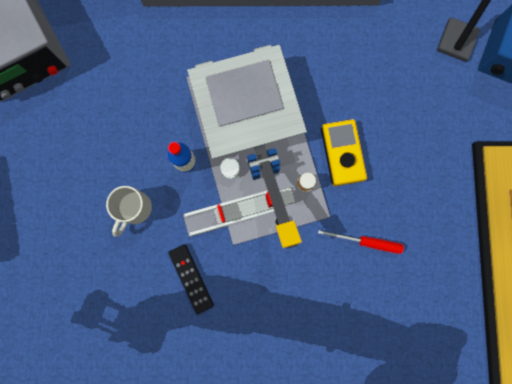

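The side view shows the lever with its long yellow end towards the robot (237,200), the red block (273,228), and the tab behind it (255,200). The top view shows the tab at (221,214), the block at (270,199), the pad at (289,234) and the cradle at (264,163). Next I'll measure these.

```bash
cat > h.py <<'E'
import numpy as np,cv2
def cloud(c):
    z=c["z_map"];K=c["mtx"];v,u=np.mgrid[:z.shape[0],:z.shape[1]]
    P=np.stack([(u-K[0,2])/K[0,0]*z,(v-K[1,2])/K[1,1]*z,z],-1)
    return (P-c["t"])@c["R"], z>0
def hsv(c): return cv2.cvtColor(c["img"],cv2.COLOR_RGB2HSV)
E
python3 - <<'E'
import numpy as np,cv2
from h import *
cs={}
for n in("top","side"):
    c=dict(np.load(n+"0.npz"));P,ok=cloud(c);H=hsv(c)
    h,s,v=[H[...,i].astype(int) for i in range(3)]
    M={"red":((h<6)|(h>174))&(s>170)&(v>90),"yel":(h>20)&(h<32)&(s>170)&(v>120)}
    M["blue"]=(h>100)&(h<115)&(s>140)&ok&(P[...,2]>.06)&(P[...,2]<.11)
    M["grey"]=(s<40)&(P[...,2]>0.003)&(P[...,2]<0.014)
    for k,m in M.items():
        nn,L,st,ce=cv2.connectedComponentsWithStats((m&ok).astype(np.uint8))
        for i in range(1,nn):
            if st[i,4]<15: continue
            p=P[L==i];zt=np.percentile(p[:,2],97)
            top=p[p[:,2]>zt-.006]
            print(n,k,st[i],"med",np.median(p,0).round(3),"top",top.mean(0).round(3),"zmax",zt.round(3),"lo",p.min(0).round(3),"hi",p.max(0).round(3))
c=dict(np.load("top0.npz"))
cv2.imwrite("pics/topz.png",cv2.resize(c["img"][30:260,150:350,::-1],None,fx=3,fy=2.6*1,interpolation=2))
c=dict(np.load("side0.npz"))
cv2.imwrite("pics/sidez.png",cv2.resize(c["img"][130:290,190:390,::-1],None,fx=3.5,fy=3.5,interpolation=2))
E
```

```text
top red [48 66  9  9 64] med [0.893 0.505 0.043] top [0.895 0.505 0.045] zmax 0.048 lo [0.886 0.496 0.021] hi [0.902 0.522 0.049]
top red [169 142  11  12  98] med [0.673 0.187 0.16 ] top [0.674 0.187 0.16 ] zmax 0.163 lo [0.663 0.176 0.151] hi [0.685 0.197 0.165]
top red [266 193   6  14  47] med [ 0.573 -0.011  0.091] top [ 0.574 -0.011  0.094] zmax 0.096 lo [ 0.562 -0.017  0.032] hi [ 0.587 -0.005  0.097]
top red [218 205   7  17  52] med [0.544 0.096 0.068] top [0.544 0.096 0.069] zmax 0.072 lo [0.527 0.089 0.054] hi [0.562 0.103 0.074]
top red [360 237  44  16 411] med [ 0.474 -0.274  0.023] top [ 0.474 -0.276  0.025] zmax 0.028 lo [ 0.456 -0.322  0.001] hi [ 0.491 -0.225  0.031]
top red [181 261   4   4  16] med [0.434 0.187 0.02 ] top [0.434 0.187 0.02 ] zmax 0.022 lo [0.431 0.184 0.016] hi [0.438 0.192 0.022]
top yel [ 323  120   44   66 1371] med [ 0.67  -0.192  0.033] top [ 0.677 -0.196  0.034] zmax 0.037 lo [ 0.614 -0.241  0.008] hi [ 0.768 -0.144  0.045]
top yel [ 483  146   29  238 4645] med [ 0.484 -0.544  0.031] top [ 0.471 -0.546  0.032] zmax 0.035 lo [ 0.167 -0.589  
[... 6529 characters left out ...]
7] med [ 0.662 -0.07   0.008] top [ 0.655 -0.061  0.008] zmax 0.011 lo [ 0.478 -0.162  0.003] hi [0.952 0.118 0.014]
side grey [281 214  19  35 324] med [0.623 0.008 0.008] top [0.623 0.015 0.008] zmax 0.011 lo [ 0.604 -0.05   0.005] hi [0.649 0.086 0.014]
side grey [483 218  17   9  71] med [ 1.141 -0.004  0.007] top [ 1.145 -0.003  0.011] zmax 0.013 lo [ 1.122 -0.02   0.003] hi [1.167 0.    0.014]
side grey [503 227   9   9  29] med [ 1.167 -0.051  0.005] top [ 1.175 -0.039  0.01 ] zmax 0.012 lo [ 1.148 -0.057  0.003] hi [ 1.177 -0.034  0.013]
side grey [505 245   7   8  26] med [ 1.131 -0.103  0.007] top [ 1.129 -0.103  0.012] zmax 0.013 lo [ 1.121 -0.114  0.003] hi [ 1.138 -0.1    0.014]
```

View pics/topz.png

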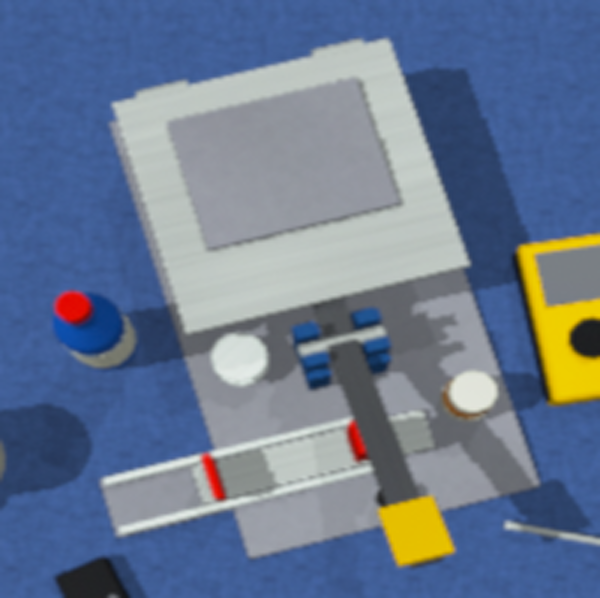

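View pics/sidez.png

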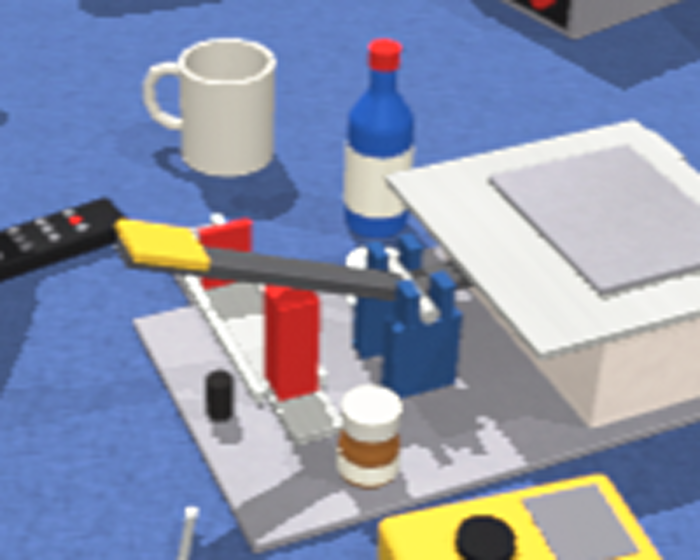

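Call:
{"api": "carry_out", "payload": {
  "rows": [
    {"grip": 0,"wz": 0.0835},
    {"grip": 0,"wz": 0.0835},
    {"grip": 0,"wz": 0.0835},
    {"grip": 0,"wz": 0.0835},
    {"grip": 0,"wz": 0.0835},
    {"grip": 0,"x": -0.8,"y": 0.2},
    {"grip": 0,"x": -0.8,"y": 0.2},
    {"grip": 0,"x": -0.8,"y": 0.2},
    {"grip": 0,"x": -0.8,"y": 0.2},
    {"grip": 0,"x": -0.8,"y": 0.2},
    {"grip": 0,"x": -0.8,"y": 0.2},
    {"grip": 0,"x": -0.8,"y": 0.2},
    {"grip": 0,"x": -0.8,"y": 0.2},
    {"grip": 0,"x": -0.8,"y": 0.2},
    {"grip": 0,"x": -0.8,"y": 0.2},
    {"grip": 0,"x": -0.8,"y": 0.2},
    {"grip": 0,"x": -0.8,"y": 0.2},
    {"grip": 0,"x": -0.8,"y": 0.2},
    {"grip": 0,"x": -0.8,"y": 0.2}
  ],
  "squeeze": 20
}}

```text
validation failed for argument at $.ro...
```

```bash
cat >> h.py <<'E'
PIV=np.array([.661,0.]);YAW=.28
def base(p):
    c,s=np.cos(YAW),np.sin(YAW);d=np.asarray(p)[...,:2]-PIV
    return np.stack([c*d[...,0]+s*d[...,1],-s*d[...,0]+c*d[...,1],np.asarray(p)[...,2]],-1)
def stat(r):
    o=r.get_obs();R=o["eef_rot"];R=np.array(R)
    print("t",round(float(o["t"]),2),"base mm",(base(o["ee_pos"])*1000).round(1),"F",np.round(o["contact_force"],1),"M",np.round(o["moment"],2),"gap",np.round(o["finger_gap"],3))
    c,s=np.cos(YAW),np.sin(YAW);B=np.array([[c,-s,0],[s,c,0],[0,0,1]]);print("R in base",(B.T@R).round(3).tolist())
E
python3 - <<'E'
from plant import r
import cv2
from h import *
stat(r)
for n in("side","top"):
    c=r.read_camera(n);cv2.imwrite(f"pics/{n}1.png",c["img"][:,:,::-1]);np.savez(f"{n}1.npz",**c)
# base-frame checks from first pics
c=dict(np.load("top0.npz"));P,ok=cloud(c);H=hsv(c)
for nm,(u,v) in dict(tab=(221,214),pad=(289,234),spool=(230,168),jar=(307,181),spraycap=(175,149)).items(): print(nm,(base(P[v,u])*1000).round())
E
```

```text
t 0.1 base mm [-234.4  661.6  226. ] F [-0.2 -0.  -0.3] M [-0.01 -0.02  0.03] gap 0.092
R in base [[-0.767, 0.642, -0.001], [0.642, 0.767, -0.001], [-0.0, -0.001, -1.0]]
tab [-88. 125.  69.]
pad [-173.   -0.  161.]
spool [13. 77. 40.]
jar [-70. -83.  65.]
spraycap [ 60. 175. 160.]
```

View pics/side1.png

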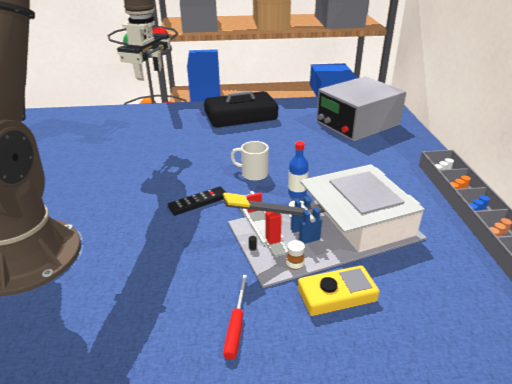

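The move was refused, and the picture shows the scene unchanged. Each row may need every key, so I'll send them all.

Call:
{"api": "carry_out", "payload": {
  "rows": [
    {"grip": 0,"x": 0,"y": 0,"z": 0,"wx": 0,"wy": 0,"wz": 0.0835},
    {"grip": 0,"x": 0,"y": 0,"z": 0,"wx": 0,"wy": 0,"wz": 0.0835},
    {"grip": 0,"x": 0,"y": 0,"z": 0,"wx": 0,"wy": 0,"wz": 0.0835},
    {"grip": 0,"x": 0,"y": 0,"z": 0,"wx": 0,"wy": 0,"wz": 0.0835},
    {"grip": 0,"x": 0,"y": 0,"z": 0,"wx": 0,"wy": 0,"wz": 0.0835}
  ],
  "squeeze": 20
}}

```text
t: 0.82
ee_pos: [0.253, 0.5713, 0.2265]
eef_rot: [[-0.27, 0.963, -0.0], [0.963, 0.27, -0.0], [-0.0, -0.0, -1.0]]
contact_force: [-0.2, 0.5, -0.4]
finger_gap: 0.0459
```

Call:
{"api": "carry_out", "payload": {
  "rows": [
    {"grip": 0,"x": -0.81,"y": 0.2,"z": 0,"wx": 0,"wy": 0,"wz": 0},
    {"grip": 0,"x": -0.81,"y": 0.2,"z": 0,"wx": 0,"wy": 0,"wz": 0},
    {"grip": 0,"x": -0.81,"y": 0.2,"z": 0,"wx": 0,"wy": 0,"wz": 0},
    {"grip": 0,"x": -0.81,"y": 0.2,"z": 0,"wx": 0,"wy": 0,"wz": 0},
    {"grip": 0,"x": -0.81,"y": 0.2,"z": 0,"wx": 0,"wy": 0,"wz": 0},
    {"grip": 0,"x": -0.81,"y": 0.2,"z": 0,"wx": 0,"wy": 0,"wz": 0},
    {"grip": 0,"x": -0.81,"y": 0.2,"z": 0,"wx": 0,"wy": 0,"wz": 0},
    {"grip": 0,"x": -0.81,"y": 0.2,"z": 0,"wx": 0,"wy": 0,"wz": 0},
    {"grip": 0,"x": -0.81,"y": 0.2,"z": 0,"wx": 0,"wy": 0,"wz": 0},
    {"grip": 0,"x": -0.81,"y": 0.2,"z": 0,"wx": 0,"wy": 0,"wz": 0},
    {"grip": 0,"x": -0.81,"y": 0.2,"z": 0,"wx": 0,"wy": 0,"wz": 0},
    {"grip": 0,"x": -0.81,"y": 0.2,"z": 0,"wx": 0,"wy": 0,"wz": 0},
    {"grip": 0,"x": -0.81,"y": 0.2,"z": 0,"wx": 0,"wy": 0,"wz": 0},
    {"grip": 0,"x": -0.81,"y": 0.2,"z": 0,"wx": 0,"wy": 0,"wz": 0},
    {"grip": 0,"x": 0,"y": 0,"z": 0,"wx": 0,"wy": 0,"wz": 0},
    {"grip": 0,"x": 0,"y": 0,"z": 0,"wx": 0,"wy": 0,"wz": 0}
  ]
}}

```text
t: 2.82
ee_pos: [0.5437, 0.0656, 0.2265]
eef_rot: [[-0.276, 0.961, -0.001], [0.961, 0.276, 0.0], [0.001, -0.001, -1.0]]
contact_force: [-0.1, 0.6, 0.2]
finger_gap: -0.0
```

```bash
python3 - <<'E'
from plant import r
import cv2
from h import *
stat(r)
for n in("side","top"):
    c=r.read_camera(n);cv2.imwrite(f"pics/{n}2.png",c["img"][:,:,::-1]);np.savez(f"{n}2.npz",**c)
E
```

```text
t 2.83 base mm [-94.6  95.4 226.5] F [-0.1  0.6  0.2] M [-0.04  0.07 -0.04] gap -0.0
R in base [[0.001, 1.0, -0.001], [1.0, -0.001, 0.001], [0.001, -0.001, -1.0]]
```

View pics/side2.png

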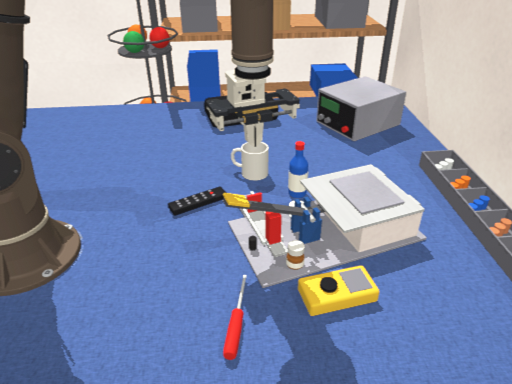

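View pics/top2.png

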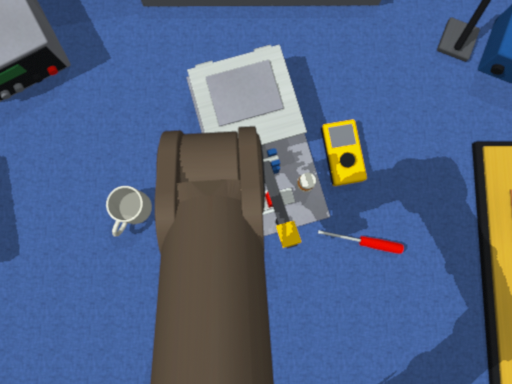

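The fingers hang above the gap in front of the tab: tip at (257,140) in the side view, pose (-95, 95) mm in the base frame. I'll descend now.

Call:
{"api": "carry_out", "payload": {
  "rows": [
    {"grip": 0,"x": -0.1,"y": 0.06,"z": 0.75,"wx": 0,"wy": 0,"wz": 0},
    {"grip": 0,"x": 0,"y": 0,"z": 0.75,"wx": 0,"wy": 0,"wz": 0},
    {"grip": 0,"x": 0,"y": 0,"z": 0.75,"wx": 0,"wy": 0,"wz": 0},
    {"grip": 0,"x": 0,"y": 0,"z": 0.75,"wx": 0,"wy": 0,"wz": 0},
    {"grip": 0,"x": 0,"y": 0,"z": 0.4,"wx": 0,"wy": 0,"wz": 0},
    {"grip": 0,"x": 0,"y": 0,"z": 0.35,"wx": 0,"wy": 0,"wz": 0},
    {"grip": 0,"x": 0,"y": 0,"z": 0,"wx": 0,"wy": 0,"wz": 0}
  ]
}}

```text
t: 3.8
ee_pos: [0.5475, 0.0617, 0.0384]
eef_rot: [[-0.277, 0.961, -0.002], [0.961, 0.277, -0.0], [0.0, -0.002, -1.0]]
contact_force: [-0.1, 0.4, 0.3]
finger_gap: 0.0001
```

```bash
python3 - <<'E'
from plant import r
import cv2
from h import *
stat(r)
for n in("side",):
    c=r.read_camera(n);cv2.imwrite(f"pics/{n}3.png",cv2.resize(c["img"][80:290,190:390,::-1],None,fx=2.8,fy=2.8))
E
```

```text
t 3.8 base mm [-92.   90.7  38.4] F [-0.1  0.4  0.3] M [-0.06  0.03  0.01] gap 0.0
R in base [[-0.001, 1.0, -0.002], [1.0, 0.001, 0.0], [0.0, -0.002, -1.0]]
```

View pics/side3.png

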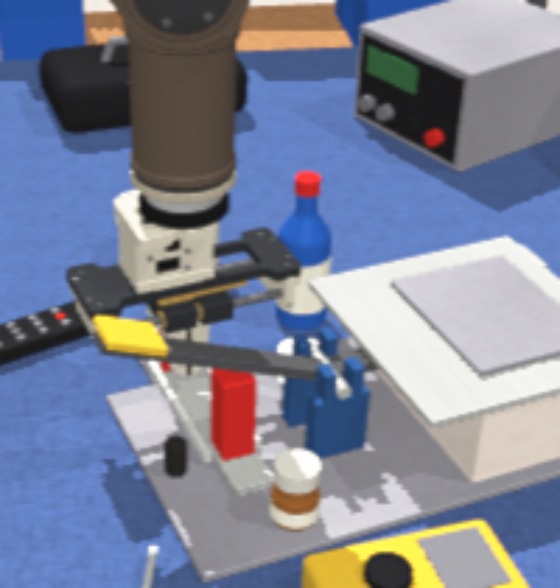

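The finger is between block and tab, touching nothing. Now I'll push.

Call:
{"api": "carry_out", "payload": {
  "rows": [
    {"grip": 0,"x": 0.16,"y": 0,"z": 0,"wx": 0,"wy": 0,"wz": 0},
    {"grip": 0,"x": 0.16,"y": 0,"z": 0,"wx": 0,"wy": 0,"wz": 0},
    {"grip": 0,"x": 0.16,"y": 0,"z": 0,"wx": 0,"wy": 0,"wz": 0},
    {"grip": 0,"x": 0.16,"y": 0,"z": 0,"wx": 0,"wy": 0,"wz": 0},
    {"grip": 0,"x": 0.16,"y": 0,"z": 0,"wx": 0,"wy": 0,"wz": 0},
    {"grip": 0,"x": 0.16,"y": 0,"z": 0,"wx": 0,"wy": 0,"wz": 0},
    {"grip": 0,"x": 0.16,"y": 0,"z": 0,"wx": 0,"wy": 0,"wz": 0},
    {"grip": 0,"x": 0.16,"y": 0,"z": 0,"wx": 0,"wy": 0,"wz": 0},
    {"grip": 0,"x": 0,"y": 0,"z": 0,"wx": 0,"wy": 0,"wz": 0}
  ]
}}

```text
t: 4.97
ee_pos: [0.53, 0.1238, 0.039]
eef_rot: [[-0.277, 0.961, -0.001], [0.961, 0.277, 0.0], [0.001, -0.001, -1.0]]
contact_force: [0.6, -0.1, 0.4]
finger_gap: 0.0005
```

Call:
{"api": "carry_out", "payload": {
  "rows": [
    {"grip": 0,"x": 0.08,"y": 0,"z": 0,"wx": 0,"wy": 0,"wz": 0},
    {"grip": 0,"x": 0.08,"y": 0,"z": 0,"wx": 0,"wy": 0,"wz": 0},
    {"grip": 0,"x": 0,"y": 0,"z": 0,"wx": 0,"wy": 0,"wz": 0}
  ]
}}

```text
t: 5.35
ee_pos: [0.5281, 0.1307, 0.0391]
eef_rot: [[-0.276, 0.961, -0.001], [0.961, 0.276, 0.0], [0.0, -0.0, -1.0]]
contact_force: [0.4, 0.3, -0.9]
finger_gap: 0.0003
```

```bash
python3 - <<'E'
from plant import r
import cv2
from h import *
stat(r)
for n in("side",):
    c=r.read_camera(n);cv2.imwrite(f"pics/{n}4.png",cv2.resize(c["img"][80:290,190:390,::-1],None,fx=2.8,fy=2.8))
P,ok=cloud(c);H=hsv(c);b=base(P)*1000
m=((H[...,0]<6)|(H[...,0]>174))&(H[...,1]>170)&ok&(b[...,0]>-120)&(b[...,0]<-50)&(b[...,1]>-30)&(b[...,1]<220)&(b[...,2]<110)
q=b[m];print(len(q),np.percentile(q,[2,25,50,75,98],axis=0).round())
bl=q[q[:,2]>88];print("block top",bl.mean(0),len(bl))
E
```

```text
t 5.35 base mm [-91.6 162.4  39.1] F [ 0.4  0.3 -0.9] M [-0.09  0.04 -0.01] gap 0.0
R in base [[0.0, 1.0, -0.0], [1.0, -0.0, 0.0], [0.0, -0.0, -1.0]]
310 [[-100.   35.   20.]
 [ -94.   37.   36.]
 [ -87.   39.   52.]
 [ -78.   47.   69.]
 [ -70.  171.   96.]]
block top [-81.6718931   53.25428998  94.88362502] 57
```

View pics/side4.png

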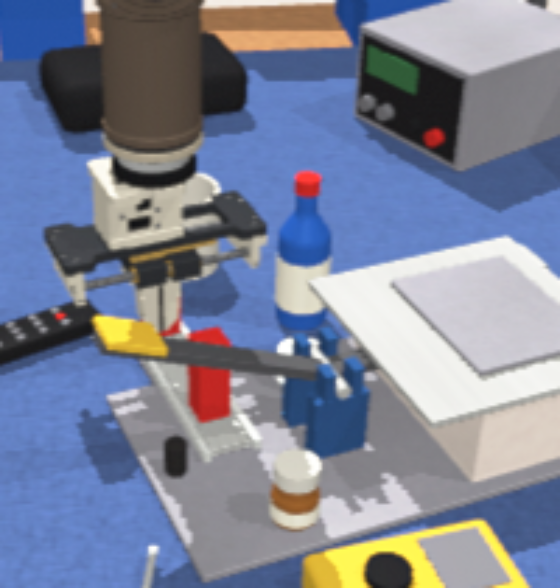

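The stop has moved about 52 mm: the block face is at y=37, so its centre is at about 52. I'll continue to its end stop.

Call:
{"api": "carry_out", "payload": {
  "rows": [
    {"grip": 0,"x": 0.07,"y": 0,"z": 0,"wx": 0,"wy": 0,"wz": 0},
    {"grip": 0,"x": 0.07,"y": 0,"z": 0,"wx": 0,"wy": 0,"wz": 0},
    {"grip": 0,"x": 0,"y": 0,"z": 0,"wx": 0,"wy": 0,"wz": 0}
  ]
}}

```text
t: 5.78
ee_pos: [0.5268, 0.1362, 0.0393]
eef_rot: [[-0.275, 0.961, 0.001], [0.961, 0.275, -0.001], [-0.001, 0.0, -1.0]]
contact_force: [1.3, -5.0, 0.4]
finger_gap: 0.0005
```

Call:
{"api": "carry_out", "payload": {
  "rows": [
    {"grip": 0,"x": 0.05,"y": 0,"z": 0,"wx": 0,"wy": 0,"wz": 0},
    {"grip": 0,"x": 0,"y": 0,"z": 0,"wx": 0,"wy": 0,"wz": 0}
  ]
}}

```text
t: 6.02
ee_pos: [0.5267, 0.1363, 0.0393]
eef_rot: [[-0.273, 0.962, 0.001], [0.962, 0.273, -0.003], [-0.003, 0.001, -1.0]]
contact_force: [3.1, -10.9, -1.2]
finger_gap: 0.0003
```

It is at the end stop: the force rises to 11 N with no motion. I'll back off and raise the arm.

Call:
{"api": "carry_out", "payload": {
  "rows": [
    {"grip": 0,"x": -0.3,"y": 0,"z": 0,"wx": 0,"wy": 0,"wz": 0},
    {"grip": 0,"x": -0.2,"y": 0,"z": -0.4,"wx": 0,"wy": 0,"wz": 0},
    {"grip": 0,"x": 0,"y": 0,"z": -0.9,"wx": 0,"wy": 0,"wz": 0},
    {"grip": 0,"x": 0,"y": 0,"z": -0.9,"wx": 0,"wy": 0,"wz": 0},
    {"grip": 0,"x": 0,"y": 0,"z": -0.9,"wx": 0,"wy": 0,"wz": 0},
    {"grip": 0,"x": 0,"y": -0.4,"z": -0.5,"wx": 0,"wy": 0,"wz": 0},
    {"grip": 0,"x": -0.7,"y": -0.4,"z": 0,"wx": 0,"wy": 0,"wz": 0},
    {"grip": 0,"x": -0.7,"y": -0.4,"z": 0,"wx": 0,"wy": 0,"wz": 0},
    {"grip": 0,"x": -0.7,"y": -0.4,"z": 0,"wx": 0,"wy": 0,"wz": 0},
    {"grip": 0,"x": -0.5,"y": 0,"z": 0,"wx": 0,"wy": 0,"wz": 0},
    {"grip": 0,"x": 0,"y": 0,"z": 0,"wx": 0,"wy": 0,"wz": 0},
    {"grip": 0,"x": 0,"y": 0,"z": 0,"wx": 0,"wy": 0,"wz": 0}
  ]
}}

```text
t: 7.52
ee_pos: [0.4916, -0.0308, 0.2192]
eef_rot: [[-0.277, 0.961, -0.0], [0.961, 0.277, 0.001], [0.001, -0.0, -1.0]]
contact_force: [0.1, 0.6, 0.0]
finger_gap: 0.0004
```

```bash
python3 - <<'E'
from plant import r
import cv2
from h import *
stat(r)
for n in("side","top"):
    c=r.read_camera(n);cv2.imwrite(f"pics/{n}5.png",cv2.resize(c["img"][80:290,150:390,::-1],None,fx=2.8,fy=2.8))
    P,ok=cloud(c);H=hsv(c);b=base(P)*1000
    m=((H[...,0]<6)|(H[...,0]>174))&(H[...,1]>170)&ok&(b[...,0]>-120)&(b[...,0]<-50)&(b[...,1]>-30)&(b[...,1]<220)&(b[...,2]<110)
    q=b[m]
    if len(q): print(n,len(q),np.percentile(q,[2,25,50,75,98],axis=0).round())
    bl=q[q[:,2]>88];print("block top",bl.mean(0),len(bl))
    m=(H[...,0]>20)&(H[...,0]<32)&(H[...,1]>170)&ok&(b[...,0]<-100)&(b[...,0]>-230)&(abs(b[...,1])<60)
    q=b[m];print("pad",len(q),np.percentile(q,[2,50,98],axis=0).round())
E
```

```text
t 7.53 base mm [-171.3   17.3  219.2] F [0.1 0.6 0. ] M [-0.01 -0.02  0.05] gap 0.0
R in base [[-0.0, 1.0, -0.0], [1.0, 0.0, 0.001], [0.001, -0.0, -1.0]]
side 467 [[-100.   41.   20.]
 [ -93.   43.   38.]
 [ -85.   54.   52.]
 [ -77.  177.   65.]
 [ -67.  182.   96.]]
block top [-82.61768437  56.68169467  94.78116993] 72
pad 242 [[-194.  -23.  149.]
 [-173.   -9.  160.]
 [-149.   15.  169.]]
top 244 [[-101.   47.   53.]
 [ -95.   56.   69.]
 [ -87.   65.   94.]
 [ -80.  179.   95.]
 [ -71.  186.   98.]]
block top [-85.81823507  60.15267741  94.78403881] 161
pad 22 [[-143.  -37.  588.]
 [-140.  -29.  603.]
 [-137.  -20.  608.]]
```

View pics/side5.png

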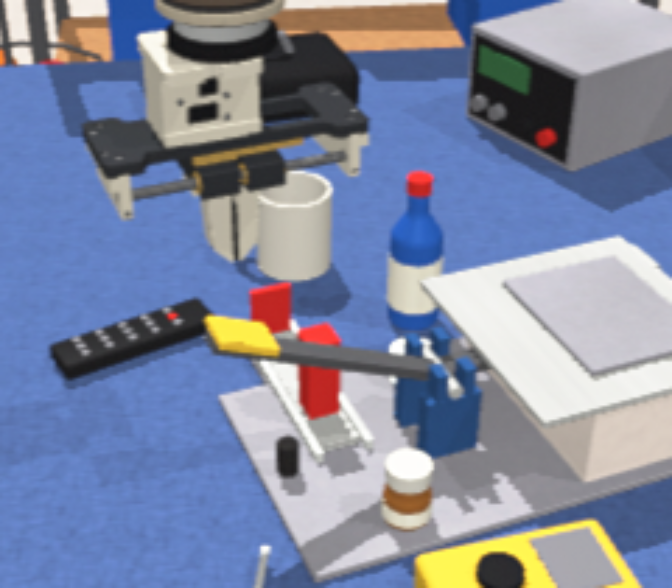

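The stop is fully out, with the block centre at y=60 mm (top view). Now I'll go over the pad.

Call:
{"api": "carry_out", "payload": {
  "rows": [
    {"grip": 0,"x": -0.35,"y": -0.04,"z": 0.2,"wx": 0,"wy": 0,"wz": 0},
    {"grip": 0,"x": 0,"y": 0,"z": 0.3,"wx": 0,"wy": 0,"wz": 0},
    {"grip": 0,"x": 0,"y": 0,"z": 0.3,"wx": 0,"wy": 0,"wz": 0},
    {"grip": 0,"x": 0,"y": 0,"z": 0.2,"wx": 0,"wy": 0,"wz": 0},
    {"grip": 0,"x": 0,"y": 0,"z": 0.1,"wx": 0,"wy": 0,"wz": 0},
    {"grip": 0,"x": 0,"y": 0,"z": 0,"wx": 0,"wy": 0,"wz": 0}
  ]
}}

```text
t: 8.38
ee_pos: [0.4945, -0.0488, 0.164]
eef_rot: [[-0.276, 0.961, -0.0], [0.961, 0.276, -0.0], [0.0, -0.0, -1.0]]
contact_force: [0.2, 0.2, 0.1]
finger_gap: 0.0009
```

```bash
python3 - <<'E'
from plant import r
import cv2
from h import *
stat(r)
for n in("side",):
    c=r.read_camera(n);cv2.imwrite(f"pics/{n}6.png",cv2.resize(c["img"][80:290,150:390,::-1],None,fx=2.8,fy=2.8))
E
```

```text
t 8.38 base mm [-173.5   -0.9  164. ] F [0.2 0.2 0.1] M [-0.12  0.09  0.02] gap 0.001
R in base [[0.0, 1.0, -0.0], [1.0, -0.0, 0.0], [0.0, -0.0, -1.0]]
```

View pics/side6.png

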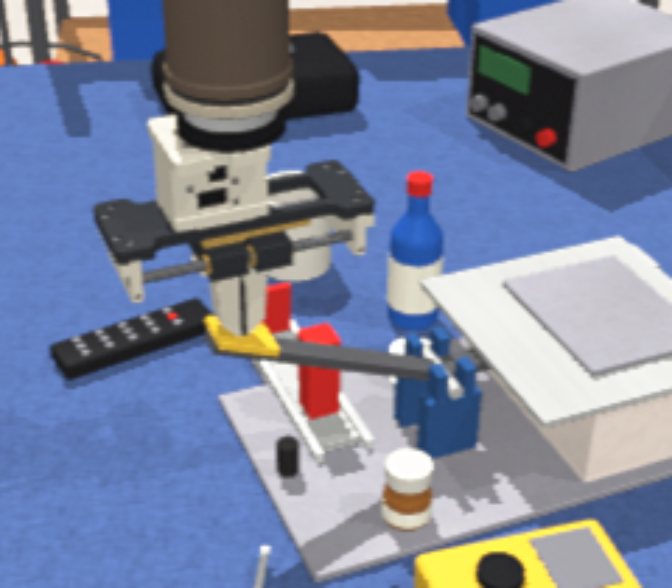

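The tips are over the pad centre, just touching. I'll press along the arc, checking halfway.

Call:
{"api": "carry_out", "payload": {
  "rows": [
    {"grip": 0,"x": 0,"y": -0.08,"z": 0.17,"wx": 0,"wy": 0,"wz": 0},
    {"grip": 0,"x": 0,"y": -0.08,"z": 0.17,"wx": 0,"wy": 0,"wz": 0},
    {"grip": 0,"x": 0,"y": -0.06,"z": 0.18,"wx": 0,"wy": 0,"wz": 0},
    {"grip": 0,"x": 0,"y": -0.06,"z": 0.18,"wx": 0,"wy": 0,"wz": 0},
    {"grip": 0,"x": 0,"y": -0.04,"z": 0.18,"wx": 0,"wy": 0,"wz": 0},
    {"grip": 0,"x": 0,"y": -0.04,"z": 0.18,"wx": 0,"wy": 0,"wz": 0},
    {"grip": 0,"x": 0,"y": 0,"z": 0,"wx": 0,"wy": 0,"wz": 0}
  ]
}}

```text
t: 9.3
ee_pos: [0.4765, -0.0541, 0.1107]
eef_rot: [[-0.275, 0.961, -0.001], [0.961, 0.275, -0.0], [0.0, -0.001, -1.0]]
contact_force: [-0.9, -0.8, 2.2]
finger_gap: 0.0005
```

```bash
python3 - <<'E'
from plant import r
import cv2
from h import *
stat(r)
for n in("side",):
    c=r.read_camera(n);cv2.imwrite(f"pics/{n}7.png",cv2.resize(c["img"][80:290,150:390,::-1],None,fx=2.8,fy=2.8))
E
```

```text
t 9.3 base mm [-192.3   -1.   110.7] F [-0.9 -0.8  2.2] M [-0.17  0.26 -0.01] gap 0.001
R in base [[0.001, 1.0, -0.001], [1.0, -0.001, 0.0], [0.0, -0.001, -1.0]]
```

View pics/side7.png

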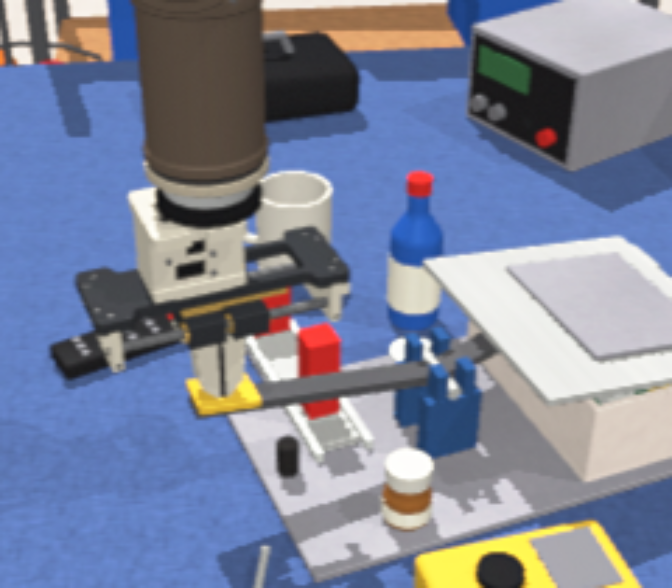

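The pad is going down, the lid is lifting, and the tip stays on the pad.

Call:
{"api": "carry_out", "payload": {
  "rows": [
    {"grip": 0,"x": 0,"y": -0.02,"z": 0.18,"wx": 0,"wy": 0,"wz": 0},
    {"grip": 0,"x": 0,"y": -0.02,"z": 0.18,"wx": 0,"wy": 0,"wz": 0},
    {"grip": 0,"x": 0,"y": 0,"z": 0.18,"wx": 0,"wy": 0,"wz": 0},
    {"grip": 0,"x": 0,"y": 0,"z": 0.18,"wx": 0,"wy": 0,"wz": 0},
    {"grip": 0,"x": 0,"y": 0.02,"z": 0.18,"wx": 0,"wy": 0,"wz": 0},
    {"grip": 0,"x": 0,"y": 0.02,"z": 0.14,"wx": 0,"wy": 0,"wz": 0},
    {"grip": 0,"x": 0,"y": 0,"z": 0,"wx": 0,"wy": 0,"wz": 0}
  ]
}}

```text
t: 10.22
ee_pos: [0.4776, -0.0537, 0.0588]
eef_rot: [[-0.276, 0.961, 0.0], [0.961, 0.276, -0.0], [-0.0, 0.0, -1.0]]
contact_force: [-0.6, 0.6, -0.3]
finger_gap: 0.0001
```

Call:
{"api": "carry_out", "payload": {
  "rows": [
    {"grip": 0,"x": 0,"y": 0.01,"z": 0.1,"wx": 0,"wy": 0,"wz": 0},
    {"grip": 0,"x": 0,"y": 0.01,"z": 0.06,"wx": 0,"wy": 0,"wz": 0},
    {"grip": 0,"x": 0,"y": 0,"z": 0,"wx": 0,"wy": 0,"wz": 0}
  ]
}}

```text
t: 10.6
ee_pos: [0.4788, -0.0536, 0.0512]
eef_rot: [[-0.276, 0.961, 0.001], [0.961, 0.276, -0.0], [-0.0, 0.001, -1.0]]
contact_force: [0.6, -0.5, 1.4]
finger_gap: 0.0005
```

```bash
python3 - <<'E'
from plant import r
import cv2
from h import *
stat(r)
for n in("side",):
    c=r.read_camera(n);cv2.imwrite(f"pics/{n}8.png",cv2.resize(c["img"][80:290,150:390,::-1],None,fx=2.8,fy=2.8))
E
```

```text
t 10.6 base mm [-189.9   -1.1   51.2] F [ 0.6 -0.5  1.4] M [-0.07 -0.09  0.  ] gap 0.001
R in base [[0.0, 1.0, 0.001], [1.0, -0.0, -0.0], [-0.0, 0.001, -1.0]]
```

View pics/side8.png

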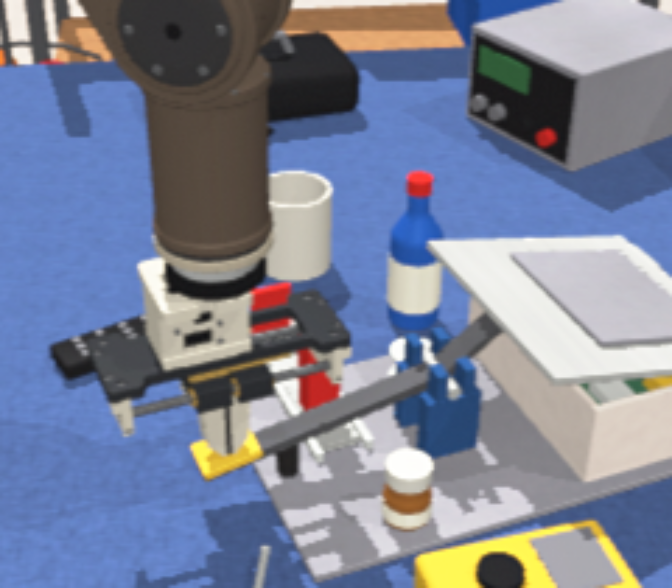

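The lever is nearly down, with little force yet. I'll press in small steps until the bumper pushes back.

Call:
{"api": "carry_out", "payload": {
  "rows": [
    {"grip": 0,"x": 0,"y": 0,"z": 0.06,"wx": 0,"wy": 0,"wz": 0},
    {"grip": 0,"x": 0,"y": 0,"z": 0.04,"wx": 0,"wy": 0,"wz": 0},
    {"grip": 0,"x": 0,"y": 0,"z": 0,"wx": 0,"wy": 0,"wz": 0}
  ]
}}

```text
t: 11.02
ee_pos: [0.4794, -0.0536, 0.047]
eef_rot: [[-0.276, 0.961, 0.002], [0.961, 0.276, 0.0], [-0.0, 0.002, -1.0]]
contact_force: [-1.3, 1.6, 15.6]
finger_gap: 0.0006
```

Call:
{"api": "carry_out", "payload": {
  "rows": [
    {"grip": 0,"x": 0,"y": 0,"z": 0.06,"wx": 0,"wy": 0,"wz": 0},
    {"grip": 0,"x": 0,"y": 0,"z": 0,"wx": 0,"wy": 0,"wz": 0}
  ]
}}

```text
t: 11.28
ee_pos: [0.4796, -0.0536, 0.0458]
eef_rot: [[-0.275, 0.961, 0.003], [0.961, 0.275, 0.002], [0.001, 0.004, -1.0]]
contact_force: [-10.5, 2.0, 49.4]
finger_gap: 0.0004
```

The bumper is reached: the force jumped to 49 N. I'll ease off slightly to a moderate hold.

Call:
{"api": "carry_out", "payload": {
  "rows": [
    {"grip": 0,"x": 0,"y": 0,"z": -0.04,"wx": 0,"wy": 0,"wz": 0},
    {"grip": 0,"x": 0,"y": 0,"z": 0,"wx": 0,"wy": 0,"wz": 0},
    {"grip": 0,"x": 0,"y": 0,"z": 0,"wx": 0,"wy": 0,"wz": 0},
    {"grip": 0,"x": 0,"y": 0,"z": 0,"wx": 0,"wy": 0,"wz": 0}
  ]
}}

```text
t: 11.78
ee_pos: [0.4794, -0.0536, 0.0466]
eef_rot: [[-0.276, 0.961, 0.003], [0.961, 0.276, 0.001], [0.0, 0.003, -1.0]]
contact_force: [-3.4, 0.7, 25.1]
finger_gap: 0.0001
```

```bash
python3 - <<'E'
from plant import r
import cv2
from h import *
stat(r)
for n in("side","top"):
    c=r.read_camera(n);cv2.imwrite(f"pics/{n}9.png",cv2.resize(c["img"][80:290,150:390,::-1] if n=="side" else c["img"][:,:,::-1],None,fx=2.8 if n=="side" else 1.5,fy=2.8 if n=="side" else 1.5))
    P,ok=cloud(c);H=hsv(c);b=base(P)*1000
    # lid edge: light pixels above box near x 30..90
    m=ok&(H[...,1]<40)&(b[...,0]>25)&(b[...,0]<70)&(abs(b[...,1])<105)&(b[...,2]>100)&(b[...,2]<160)
    print(n,"lid front",m.sum(),np.percentile(b[m],[5,50,95],axis=0).round() if m.sum() else "")
    m=ok&(H[...,1]<40)&(b[...,0]>50)&(b[...,0]<240)&(abs(b[...,1])<100)&(b[...,2]>75)&(b[...,2]<160)
    q=b[m];A=np.c_[q[:,0],np.ones(len(q))];k=np.linalg.lstsq(A,q[:,2],rcond=None)[0];print("lid tilt",k, "z at hinge",k[0]*250+k[1])
    m=((H[...,0]<6)|(H[...,0]>174))&(H[...,1]>170)&ok&(b[...,0]>-120)&(b[...,0]<-50)&(b[...,1]>-30)&(b[...,1]<220)&(b[...,2]<110)&(b[...,2]>88)
    print("block",b[m].mean(0) if m.sum() else "")
    m=(H[...,0]>20)&(H[...,0]<32)&(H[...,1]>170)&ok&(b[...,0]<-100)&(b[...,0]>-240)&(abs(b[...,1])<60)&(b[...,2]<90)
    if m.sum(): print("pad",m.sum(),np.percentile(b[m],[2,50,98],axis=0).round())
stat(r)
E
```

```text
t 11.78 base mm [-189.3   -1.3   46.6] F [-3.4  0.7 25.1] M [ 0.22  0.75 -0.01] gap 0.0
R in base [[0.001, 1.0, 0.003], [1.0, -0.001, 0.0], [0.0, 0.003, -1.0]]
side lid front 757 [[ 35. -95. 107.]
 [ 49. -12. 131.]
 [ 68.  86. 135.]]
lid tilt [ -0.16301973 139.69683544] z at hinge 98.94190362197021
block 
pad 128 [[-211.  -23.   38.]
 [-196.  -18.   44.]
 [-166.   12.   51.]]
top lid front 1432 [[ 39. -94. 110.]
 [ 53.  -1. 132.]
 [ 68.  94. 136.]]
lid tilt [ -0.17932622 142.85097225] z at hinge 98.01941771065827
block [-85.68429496  60.35250123  94.88760706]
t 11.88 base mm [-189.3   -1.2   46.6] F [-2.6  0.8 24.2] M [0.19 0.74 0.05] gap 0.0
R in base [[0.001, 1.0, 0.003], [1.0, -0.001, 0.0], [0.0, 0.003, -1.0]]
```

View pics/side9.png

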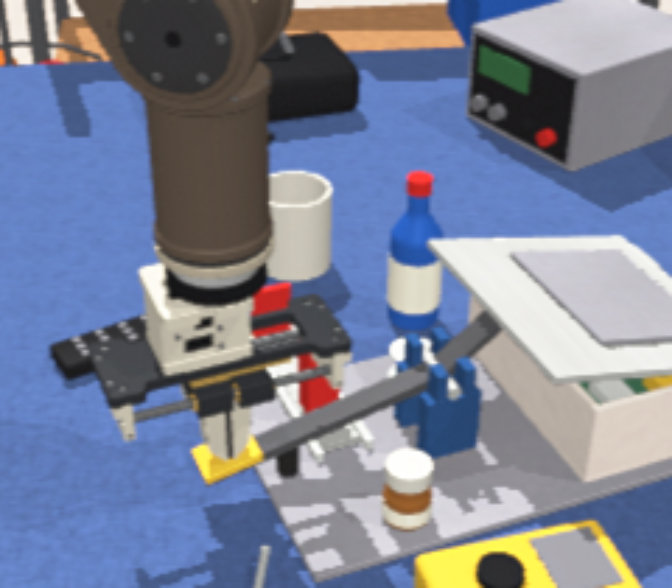

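View pics/top9.png

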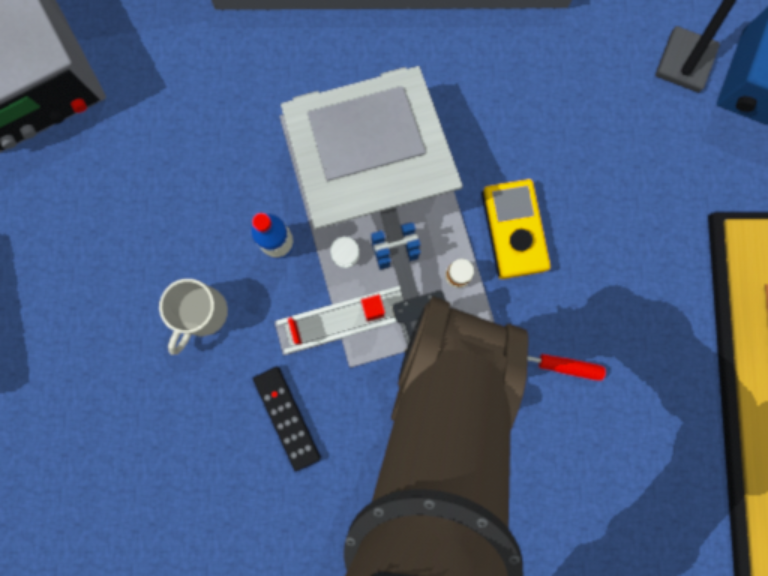

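The lid's front edge is at about 136 mm, the pad at about 44 mm and the block at y=60 mm. The press is steady at about 25 N on the bumper, and the bystanders haven't moved. I'll hand it in now.

```bash
python3 -c "
from plant import r
print(r.sign_off())"
```

```text
the job is handed in; nothing more can be done
None
```

The job is done and handed in at about 12 s, with the arm still holding the lever down on the bumper.

- **Stop:** I pushed the red stop by its tab until it hit its end stop, where the force rose to 11 N with no further motion. The block then measured 60 mm out, and still did after the press.
- **Lever and lid:** I pressed the yellow pad down along its arc. The last check showed the pad at about 44 mm above the table and the lid's front edge at about 136 mm. Both match the stated fully pressed values of 45 and 137 mm.
- **Surroundings:** In the last pictures the lever sits in its cradle and the other things on the table look unmoved. I judged that by eye and did not measure each one.

- **Push force:** The first contact with the bumper briefly pushed the fingertips to 49 N. That is over the 40 N limit for the arm and gripper body, but only the fingertips were in contact, and it was well under the 120 N wrist limit. I eased off to a steady 25 N or so before handing in.
- **Refused command:** The first move command was refused on its format and moved nothing.

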